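Close and clip the sample case

ROBOT

A 7-joint arm with a two-finger parallel gripper is mounted at the origin on the work surface. World frame = base frame: x ahead of the robot, y to its left, z up, the work surface at z = 0. Lengths are in m, angles in rad, forces in N, time in s.
With the tool pointing down it reaches from about 0.425 to 0.875 m from the base axis. Payload 4.7 kg.
Tool frame: the origin (TCP) lies between the finger pads; the fingertips stand 11 mm ahead of it and the grasp point (between the pads) lies 8 mm behind it; z points along the fingers, y is the line along which they close (so a half turn about z gives the same grasp; the last joint's range is limited). The gripper opens to 87 mm and grips with 3 to 60 N. Pads are 19 mm wide; open, the fingers measure 117 mm over their backs; the gripper's body (75 mm by 190 mm) begins 51 mm behind the grasp point.
Start: joints at [-1.325, 0.321, -0.07, 1.45, 0.023, 1.371, -0.057], TCP at [0.149, 0.633, 0.208] pointing down, gripper open.
Joint ranges: [-2.86, 2.86], [-0.3, 2.09], [-1.38, 1.24], [0.06, 2.45], [-1.56, 4.7], [0.09, 2.05], [-2.69, 2.69]. Speed limits (rad/s): [2.57, 2.57, 3.14, 3.14, 3.14, 3.14, 3.14].

INTERFACE

Orientations are given as a rotation vector (axis times angle).
In Python, from bench import ctrl gives the robot as it stands. The module is installed in compiled form; this text tells all that it offers.
- The arm moves only by the shell command python3 -m inch 'ROWS' [FORCE]. ROWS is JSON, a list of rows, each an object with "slide": the shift along the tool's x, y, z scaled (see below), a list of three; "angular": the turn, a rotation vector about the tool's x, y, z scaled (see below), a list of three; "claw": the opening, from -1 (shut) to 1 (fully open). In form: [{"slide": [tx, ty, tz], "angular": [rx, ry, rz], "claw": claw}, ...]. A call has 1 to 10 rows; each row is the pose to reach, as a shift and turn from the pose commanded when the call began, along the tool's axes at that moment; what a row does not reach only later rows make up. The controller multiplies each number of a shift by 0.25 m and each number of a turn by 30 degrees. A row lasts 1/10 s, in which the tool goes at most 50 mm and 8.59 degrees, less where a joint would pass 70% of its speed; a pose out of reach is approached as far as the arm can. A call with a number of a shift or a turn outside -1 to 1 is refused whole. A call with a gripper value outside its range is refused whole. The fingers move at their own pace and stop on an object; FORCE is the grip in N (left out, the last holds). Time passes only in rows, so rows that repeat a pose let the fingers close. It gives the time, the measured TCP pose, the force, the opening and the grip force at its end, in the units of the state.
- ctrl.get_state(): the state, without advancing time (a new reading comes with each control period).
- ctrl.get_image(name): name is "scene" or "top" or "wrist"; returns a dict with "color" (480x640x3 uint8, red, green, blue), "depth" (480x640 float32, m along the optical axis (not along the pixel's ray), 0 where there is no reading), "camera_matrix" (3x3 intrinsics, pixels), "extrinsics" (4x4, takes a point from camera to world coordinates); the wrist camera has in their place "tool_from_camera" (4x4, takes a point from camera to tool coordinates, whose origin is the TCP and whose axes are the flange's). Camera axes: x right, y up, looking along -z (the intrinsics and any distortion apply to the point x, -y, -z); pixel columns grow to the right and rows downward; lengths in m; the calibration is good to about 2 mm. The wrist camera is an equidistant fisheye: a pixel r from the principal point sees the ray r / f radians off the axis. A picture is of the moment at which its call begins: read the wrist's pose just before it.
- ctrl.close_job(): hands the job in; it is judged then, once.
Trained networks look in the newest picture that a camera, given by its name, has taken for a name from the list of things; names that differ only in an ending like _2 or _b are one class to them, and where a whole thing is asked for, a point or a joint stands for the part that bears it (a point fixed in the world has none). Each returns a list of dicts, best first, with "confidence" (0 to 1); they miss things now and then, are a little off and sometimes report something else, mostly with a low value. They report only what shows in the picture. A call takes as long as a camera call. They do not tell look-alikes from the thing itself.
- ctrl.find_in(query, camera): "bbox" ([centre column, centre row, width, height] in pixels, round what is visible of it).
- ctrl.outline_of(query, camera): "mask" (480x640 bool, what is visible of it) and "bbox" ([centre column, centre row, width, height] in pixels, round what is visible of it).
The state is a dict: "time": time; "joint_positions": joint angles; "qd": joint speeds; "joint_torque": joint torques, N m; "position": TCP position; "tool_rot": TCP orientation; "ft_force": force on the tool from outside, world axes, zero at the start; "torque": the same for the moment, N m; "grip_width": opening from 0.0 (shut) to 1.0 (fully open); "grip_force": force on a finger pad.
Only numpy, scipy, OpenCV 4.12 (cv2) and the standard library are available. Lean on these libraries where they do the work, as an engineer would, in place of code of your own. Each camera call takes 0.05 s, during which the arm holds its last target. There are 200 camera calls.

TASK

Roll or lay the loose vial into the groove of the open sample case, then swing the lid down gently, without slamming it, until its edge sits flush on the lower half. Only then swing the blue clip on the lid's front down until it lies flat over its catch. Leave the racks, dish, lamp, bottle and jar where they are.

Things in the scene. Friction and masses are not known exactly. Their poses are not given: they have to be found in the camera images.
- case: Lower half of an orange case, fixed to the bench. 110 mm along its x, 170 mm along y, rim 41 mm high, walls 5 mm. Origin: centre of its underside; x points from the clip side (front, towards the robot) to the hinge side, z up. Inside: dark hard foam, top 37 mm above the bench: flat ledge from x = -50 to -4 mm, groove from -4 to +24, flat from +24 to +50. Lid hinged at x = +55, z = 41 mm.
- groove (a point): Where the vial's centre belongs when seated: groove midline, case x = +10, y = 0, 30 mm above the bench; axes as the case's. The groove is 28 mm wide along x and runs along y over the 160 mm inside length (any place along it will do); yellow floor 19 mm above the bench, 18 mm below the foam top.
- vial: Closed white vial, flush blue cap: a plain cylinder 22 mm in diameter, 80 mm long, about 30 g. Origin at its centre, own y along its axis. It starts lying on the front foam ledge, roughly along the groove, centre 48 mm above the bench; it rolls freely when pushed. There it blocks the lid; seated in the groove its top is level with the rim and the lid clears it by 3 mm.
- lid (a joint): Orange lid's angle in rad: 0 shut (edge to edge on the lower half), 1.57 upright, 1.8 fully open, leaning back. Starts 1.5 to 1.75. Turns about case y at lid_hinge. Stiff hinge (0.13 N m, about 1.2 N at the edge): it stays wherever it is left, so push it all the way and press it home; it does not spring back.
- lid_hinge (a point): Middle of the lid's hinge line: case x = +55, y = 0, 41 mm above the bench. Axes: the lid's own, parallel to the case's when shut. In them the lid spans x -110 (free edge) to 0, y -85 to +85, z 0 (rim that meets the case; foam filling from z = 3) to 22 mm (flat outer face).
- lid_edge (a point): Mid point of the lid's free edge on its outer face: lid frame x = -110, y = 0, z = 22 mm. With the lid shut it is 63 mm above the bench at the front of the case.
- clip (a joint): Blue clip's angle relative to the lid in rad: 0 closed (flat on the front of the shut case, over the steel catch), 1.57 sticking straight out along the lid's -x, limit 1.6. Starts 0.9 to 1.4 and stays where it is left (0.025 N m, about 1 N at its tip). Turns about case y at clip_hinge.
- clip_hinge (a point): Middle of the clip's hinge: lid frame x = -112, y = 0, z = 16 mm; with the lid shut, case x = -57 mm, 57 mm above the bench. The clip is a plate 36 mm wide along y, 4 mm thick, reaching 30 mm from the hinge to its tip and 4 mm past the hinge the other way; closed, its outer face is at case x = -61 mm (small lip at the tip to -64).
- clip_tip (a point): Mid point of the clip's tip on its outer face; when closed it is 27 mm above the bench.
- white_rack: White tube rack with blue-capped tubes, 88 x 140 mm, 114 mm tall, to the left. Leave alone. Origin under its centre.
- orange_rack: Orange tube rack with a few tubes, 62 x 140 mm, 114 mm tall, to the right. Leave alone. Origin under its centre.
- dish: Shallow clear glass dish, 76 mm wide, 16 mm high, beside the case on its +y side. Leave alone. Origin under its centre.
- lamp: Black hand lamp lying beside the case on its -y side, 150 mm long along its x, 38 mm in diameter. Leave alone. Origin on the bench under its middle.
- bottle: Amber bottle with a red cap, 64 mm wide, 160 mm tall, far left. Leave alone. Origin under its centre.
- jar: Small jar with a blue lid, 56 mm wide, 70 mm tall, near right. Leave alone. Origin under its centre.
Not all that is in view belongs to the job. Leave any purple look-alike of the case alone.

How it is judged:
By the outcome, as a careful person would: the job done as asked, in the order asked, and still so for the second after the job is handed in, with the robot touching nothing.
It also fails if it takes over 51 s, if anything falls off the work surface, if the arm or the gripper's body presses on something with over 40 N, if the wrist force passes 120 N, or if a joint passes its speed limit or range.

## Working session

There is one attempt and no reset: what is moved stays moved. The work goes in short steps, Python scripts to look and compute and a shell command to move; the robot and the scene stay as the last step left them, time stands still between calls to the robot, and variables do not carry over. Pictures are saved under pics/ and viewed, at most 10 in all, crops included, and the job is handed in when it is done.

```bash
mkdir -p pics
cat > h.py <<'E'
import numpy as np, cv2
from bench import ctrl
from scipy.spatial.transform import Rotation as R
def cloud(im):
    d=im['depth'];K=np.array(im['camera_matrix']);E=np.array(im['extrinsics'])
    v,u=np.mgrid[:480,:640]
    P=np.stack([(u-K[0,2])/K[0,0]*d,-(v-K[1,2])/K[1,1]*d,-d],-1)
    W=P@E[:3,:3].T+E[:3,3]; W[d==0]=np.nan
    return W
def save(im,n): cv2.imwrite('pics/'+n,im['color'][:,:,::-1])
E
cat > a.py <<'E'
from h import *
for c in ['scene','top']:
    im=ctrl.get_image(c); save(im,c+'1.png'); W=cloud(im); np.save(c+'.npy',W)
    for q in ['case','vial','lid','clip']:
        for o in ctrl.outline_of(q,c)[:3]:
            p=W[o['mask']]; print(c,q,round(o['confidence'],2),np.round(o['bbox']),np.round(np.nanmedian(p,0),3),np.round(np.nanpercentile(p,3,axis=0),3),np.round(np.nanpercentile(p,97,axis=0),3))
s=ctrl.get_state(); print(s)
E
python3 a.py
```

```text
scene case 0.93 [343. 210.  71.  52.] [0.359 0.116 0.058] [0.276 0.043 0.003] [0.398 0.22  0.066]
scene case 0.84 [216. 287.  93.  72.] [ 0.537 -0.288  0.062] [ 0.45  -0.366  0.006] [ 0.567 -0.2    0.065]
scene case 0.58 [376. 248.  88.  80.] [0.621 0.076 0.081] [0.522 0.008 0.008] [0.651 0.19  0.164]
scene vial 0.72 [106. 278.  32.  33.] [ 0.372 -0.5    0.046] [ 0.339 -0.523  0.008] [ 0.38  -0.477  0.071]
scene lid 0.94 [215. 284.  94.  63.] [ 0.517 -0.288  0.063] [ 0.448 -0.364  0.044] [ 0.565 -0.202  0.065]
scene lid 0.93 [394. 240.  56.  72.] [0.631 0.103 0.113] [0.603 0.032 0.048] [0.652 0.192 0.171]
scene lid 0.89 [339. 203.  71.  42.] [0.342 0.123 0.063] [0.269 0.045 0.044] [0.396 0.217 0.066]
scene clip 0.65 [394. 218.  18.  15.] [0.619 0.114 0.166] [0.389 0.097 0.002] [0.63  0.254 0.182]
scene clip 0.57 [376. 248.  90.  78.] [0.621 0.076 0.081] [0.523 0.008 0.008] [0.651 0.19  0.165]
top case 0.84 [265. 310.  89.  68.] [0.327 0.133 0.062] [0.268 0.055 0.031] [0.389 0.216 0.066]
top case 0.76 [450. 231.  82.  62.] [ 0.497 -0.277  0.062] [ 0.441 -0.359  0.028] [ 0.555 -0.196  
[... 789 characters left out ...]
{'time': 0.5, 'joint_positions': array([-1.32488103,  0.32106078, -0.07009515,  1.45053821,  0.02258793,
        1.37081927, -0.05686728]), 'qd': array([-0.00084922, -0.00217034,  0.00046451, -0.00018068, -0.00120996,
        0.00113757, -0.00084494]), 'joint_torque': array([-5.21849051e-05, -4.90603745e+01, -4.02368288e-01, -3.12465584e+01,
       -6.36374485e-02,  3.45045200e-02,  2.17759703e-05]), 'position': array([0.14935672, 0.63259983, 0.20772777]), 'tool_rot': array([ 3.63245109e-01,  3.12049054e+00, -6.67186341e-05]), 'ft_force': array([-0.09470267,  0.31099533,  0.4740271 ]), 'torque': array([0.05308394, 0.00701355, 0.03180812]), 'grip_force': 0.0, 'grip_width': 1.0006545973384493}
```

View pics/scene1.png

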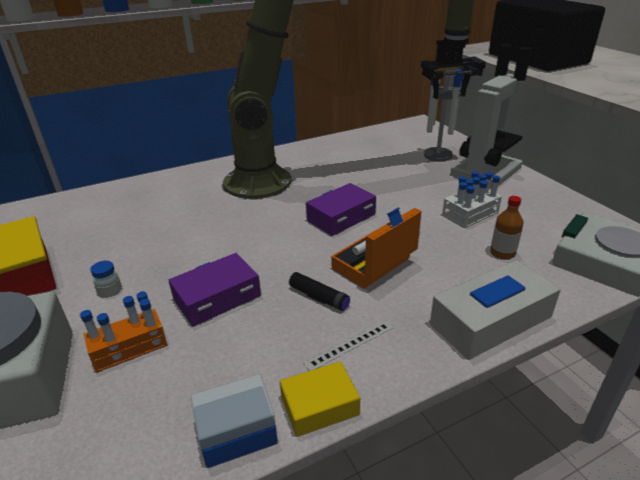

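Run:
```python
from h import *
a=cv2.imread('pics/top1.png')
cv2.imwrite('pics/crop1.png',cv2.resize(a[120:270,180:380],None,fx=4,fy=4,interpolation=cv2.INTER_CUBIC))
W=np.load('top.npy');hsv=cv2.cvtColor(a,cv2.COLOR_BGR2HSV)
x,y,z=W[...,0],W[...,1],W[...,2]
roi=(x>.46)&(x<.72)&(y>-.02)&(y<.24)
# rim points orange z~.041
org=(hsv[...,0]>5)&(hsv[...,0]<22)&(hsv[...,1]>140)
rim=roi&org&(abs(z-.041)<.004)&(x<.63)
p=W[rim];print(len(p))
(c,sz,an)=cv2.minAreaRect(p[:,:2].astype(np.float32));print('rim rect',c,sz,an,cv2.boxPoints((c,sz,an)))
ld=roi&org&(z>.06)
for n in('top','scene'):
    W=np.load(n+'.npy');b=cv2.imread(f'pics/{n}1.png');h=cv2.cvtColor(b,cv2.COLOR_BGR2HSV)
    x,y,z=W[...,0],W[...,1],W[...,2];roi=(x>.46)&(x<.72)&(y>-.02)&(y<.24)
    o=roi&(z>.07)
    for zl in np.arange(.07,.2,.02):
        q=W[o&(z>=zl)&(z<zl+.02)]
        if len(q):print(n,round(zl,2),len(q),np.round(q.min(0),3),np.round(q.max(0),3))
    q=W[roi&(h[...,1]<60)&(h[...,2]>150)&(z>.045)&(z<.07)&(x<.6)]
    if len(q):print('white',n,len(q),cv2.minAreaRect(q[:,:2].astype(np.float32)),q.mean(0))
    q=W[roi&(h[...,0]>95)&(h[...,0]<125)&(h[...,1]>120)&(z>.04)]
    print('blue',len(q)); 
    for lo,hi in((.04,.07),(.12,.2)):
        k=q[(q[:,2]>lo)&(q[:,2]<hi)]
        if len(k):print(lo,np.round(k.min(0),3),np.round(k.max(0),3),np.round(k.mean(0),3))
```

```text
536
rim rect (0.5582490563392639, 0.09763921052217484) (0.11502355337142944, 0.16943110525608063) 16.858234405517578 [[ 4.7864094e-01  1.6203545e-01]
 [ 5.2777672e-01 -1.1439435e-04]
 [ 6.3785720e-01  3.3242971e-02]
 [ 5.8872139e-01  1.9539282e-01]]
top 0.07 198 [0.585 0.033 0.07 ] [0.635 0.193 0.09 ]
top 0.09 220 [0.583 0.032 0.09 ] [0.635 0.195 0.11 ]
top 0.11 228 [0.585 0.033 0.11 ] [0.636 0.194 0.13 ]
top 0.13 415 [0.584 0.032 0.13 ] [0.653 0.198 0.15 ]
top 0.15 428 [0.585 0.034 0.15 ] [0.652 0.198 0.165]
top 0.17 63 [0.605 0.098 0.176] [0.62  0.131 0.183]
white top 137 ((0.5409964919090271, 0.08624039590358734), (0.014082437381148338, 0.05813818424940109), 13.45318603515625) [0.54046753 0.08599988 0.05789657]
blue 198
0.04 [0.52  0.049 0.045] [0.632 0.188 0.066] [0.545 0.124 0.057]
0.12 [0.591 0.048 0.121] [0.632 0.186 0.183] [0.613 0.118 0.165]
scene 0.07 366 [0.603 0.03  0.07 ] [0.655 0.199 0.09 ]
scene 0.09 374 [0.602 0.03  0.09 ] [0.655 0.199 0.11 ]
scene 0.11 390 [0.603 0.03  0.11 ] [0.655 0.198 0.13 ]
scene 0.13 425 [0.585 0.03  0.13 ] [0.655 0.2   0.15 ]
scene 0.15 451 [0.584 0.031 0.15 ] [0.654 0.196 0.17 ]
scene 0.17 80 [0.606 0.095 0.17 ] [0.624 0.132 0.184]
white scene 27 ((0.5459526181221008, 0.07363227754831314), (0.009291214868426323, 0.03000456653535366), 23.09800910949707) [0.54536387 0.07339435 0.05909743]
blue 157
0.12 [0.608 0.096 0.154] [0.63  0.134 0.184] [0.619 0.115 0.168]
```

View pics/crop1.png

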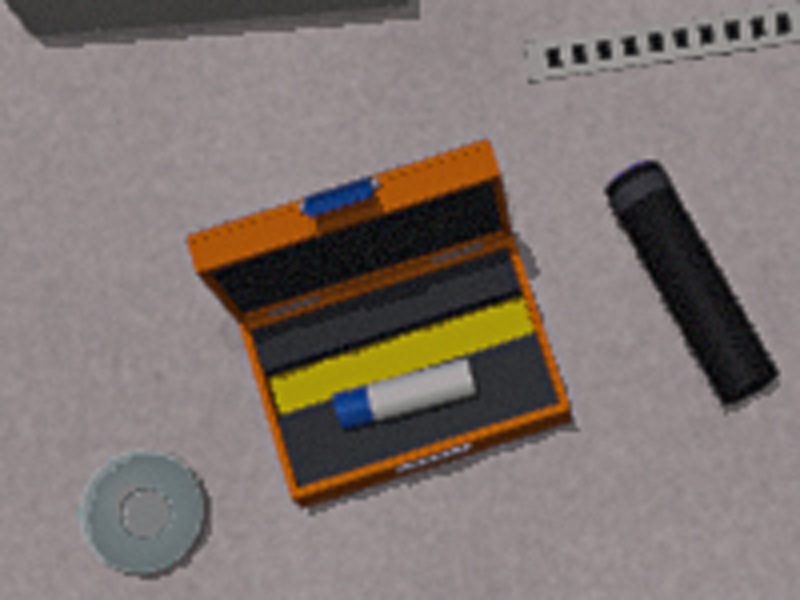

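Candidates for the case are the orange open one (top px 275,201), the purple shut ones (265,310) and (450,231). Vial candidates are the white and blue cylinder on the ledge (281,218) and the rack tubes. I choose the orange case and the vial on its ledge. The crop shows the vial at about (404,392), the yellow groove behind it and the blue clip at (340,197).

```bash
cat > go.py <<'E'
import sys
from h import *
# case pose: centre, yaw ; args: tip position in case frame (mm): x y z(bench)
C=np.array([.557,.097]);YAW=np.radians(16.86)
cx=np.array([np.cos(YAW),np.sin(YAW),0]);cy=np.array([-cx[1],cx[0],0])
s=ctrl.get_state();T=R.from_rotvec(s['tool_rot']);p=s['position']
RD=R.from_matrix(np.stack([-cx,cy,[0,0,-1]],1))
tip=p+T.as_matrix()[:,2]*.011
d=np.r_[tip[:2]-C,0]
print('t',s['time'],'tip case mm',np.round([d@cx*1e3,d@cy*1e3,tip[2]*1e3],1),'F',np.round(s['ft_force'],1),'w',round(s['grip_width'],2),'rot(30deg)',np.round((T.inv()*RD).as_rotvec(degrees=True)/30,3))
M=T.as_matrix()
a=list(map(float,sys.argv[1:]))
for i in range(0,len(a),3):
    g=np.r_[C,0]+cx*a[i]/1e3+cy*a[i+1]/1e3+np.array([0,0,a[i+2]/1e3])
    # target TCP for desired orientation RD
    tcp=g+np.array([0,0,.011])
    print(a[i:i+3],'slide',np.round(M.T@(tcp-p)/.25,3))
E
python3 go.py -52 0 200 -52 0 44; python3 -m inch 2>&1 | tail -3
```

```text
t 0.5 tip case mm [-234.8  630.8  196.7] F [-0.1  0.3  0.5] w 1.0 rot(30deg) [-0.     0.    -1.005]
[-52.0, 0.0, 200.0] slide [-1.899 -1.815 -0.013]
[-52.0, 0.0, 44.0] slide [-1.899 -1.815  0.611]
invalid input
```

```bash
python3 -m inch '[{"slide":[-0.95,-0.91,-0.1],"angular":[0,0,0],"claw":-0.2},{"slide":[-0.95,-0.91,-0.1],"angular":[0,0,0],"claw":-0.2},{"slide":[-0.95,-0.91,-0.1],"angular":[0,0,0],"claw":-0.2},{"slide":[-0.95,-0.91,-0.1],"angular":[0,0,0],"claw":-0.2},{"slide":[-0.95,-0.91,-0.1],"angular":[0,0,0],"claw":-0.2},{"slide":[-0.95,-0.91,-0.1],"angular":[0,0,0],"claw":-0.2},{"slide":[-0.95,-0.91,-0.1],"angular":[0,0,0],"claw":-0.2},{"slide":[-0.95,-0.91,-0.1],"angular":[0,0,0],"claw":-0.2},{"slide":[-0.95,-0.91,-0.1],"angular":[0,0,0],"claw":-0.2},{"slide":[-0.95,-0.91,-0.1],"angular":[0,0,0],"claw":-0.2}]'; python3 go.py -54 0 200
```

```text
time: 1.5
position: [0.3273, 0.3577, 0.2328]
tool_rot: [-0.36, -3.121, -0.001]
ft_force: [0.1, 0.1, 0.2]
grip_width: 0.404
grip_force: 0.0
t 1.5 tip case mm [-144.2  316.2  221.8] F [0.1 0.1 0.2] w 0.4 rot(30deg) [ 1.000e-03 -0.000e+00 -1.001e+00]
[-54.0, 0.0, 200.0] slide [-0.945 -0.914  0.086]
```

```bash
python3 -m inch '[{"slide":[-0.945,-0.914,0],"angular":[0,0,-1],"claw":-0.2},{"slide":[-0.945,-0.914,0],"angular":[0,0,-1],"claw":-0.2},{"slide":[-0.945,-0.914,0],"angular":[0,0,-1],"claw":-0.2},{"slide":[-0.945,-0.914,0],"angular":[0,0,-1],"claw":-0.2},{"slide":[-0.945,-0.914,0],"angular":[0,0,-1],"claw":-0.2},{"slide":[-0.945,-0.914,0],"angular":[0,0,-1],"claw":-0.2},{"slide":[-0.945,-0.914,0],"angular":[0,0,-1],"claw":-0.2},{"slide":[-0.945,-0.914,0],"angular":[0,0,-1],"claw":-0.2},{"slide":[-0.945,-0.914,0],"angular":[0,0,-1],"claw":-0.2},{"slide":[-0.945,-0.914,0],"angular":[0,0,-1],"claw":-0.2}]'; python3 go.py -54 2 100 -54 2 45
python3 - <<'E'
from h import *
im=ctrl.get_image('wrist'); save(im,'w1.png')
E
```

```text
time: 2.5
position: [0.5051, 0.0824, 0.2324]
tool_rot: [0.462, -3.106, -0.001]
ft_force: [-0.4, -0.5, -0.0]
grip_width: 0.404
grip_force: 0.0
t 2.5 tip case mm [-53.9   1.1 221.4] F [-0.4 -0.5 -0. ] w 0.4 rot(30deg) [ 0.001 -0.002  0.002]
[-54.0, 2.0, 100.0] slide [-0.     0.003  0.485]
[-54.0, 2.0, 45.0] slide [-0.     0.003  0.705]
```

View pics/w1.png

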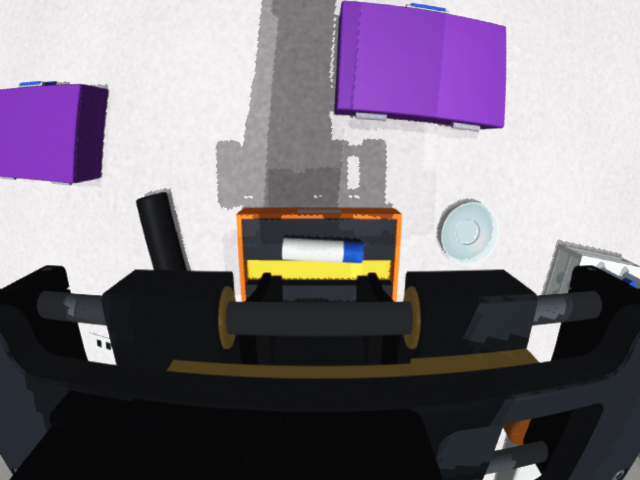

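The wrist view shows the vial at (322,250) in front of the yellow groove, centred between the fingers. Next I go down in front of it.

```bash
python3 -m inch '[{"slide":[0,0.003,0.15],"angular":[0,0,0],"claw":-0.2},{"slide":[0,0.003,0.3],"angular":[0,0,0],"claw":-0.2},{"slide":[0,0.003,0.45],"angular":[0,0,0],"claw":-0.2},{"slide":[0,0.003,0.55],"angular":[0,0,0],"claw":-0.2},{"slide":[0,0.003,0.65],"angular":[0,0,0],"claw":-0.2},{"slide":[0,0.003,0.7],"angular":[0,0,0],"claw":-0.2},{"slide":[0,0.003,0.7],"angular":[0,0,0],"claw":-0.2},{"slide":[0,0.003,0.7],"angular":[0,0,0],"claw":-0.2}]'; python3 go.py -12 2 45
python3 - <<'E'
from h import *
im=ctrl.get_image('wrist'); cv2.imwrite('pics/w2.png',cv2.resize(im['color'][120:320,200:450,::-1],None,fx=2,fy=2))
E
```

```text
time: 3.35
position: [0.5059, 0.0815, 0.0585]
tool_rot: [-0.459, 3.107, 0.0]
ft_force: [0.7, -0.3, 1.0]
grip_width: 0.401
grip_force: 0.0
t 3.35 tip case mm [-53.3   0.   47.5] F [ 0.7 -0.3  1. ] w 0.4 rot(30deg) [ 0.     0.002 -0.002]
[-12.0, 2.0, 45.0] slide [-0.165  0.008  0.01 ]
```

View pics/w2.png

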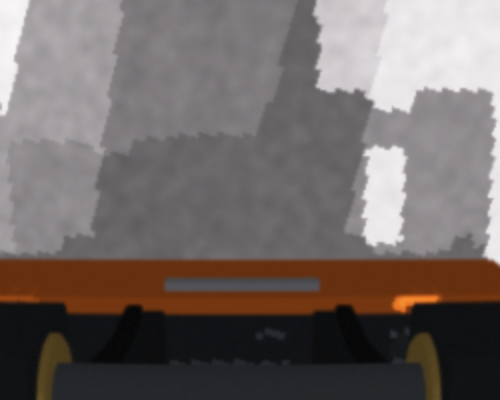

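```bash
python3 -m inch '[{"slide":[-0.016,0.004,0.006],"angular":[0,0,0],"claw":-0.2},{"slide":[-0.032,0.008,0.01],"angular":[0,0,0],"claw":-0.2},{"slide":[-0.048,0.008,0.01],"angular":[0,0,0],"claw":-0.2},{"slide":[-0.06,0.008,0.01],"angular":[0,0,0],"claw":-0.2},{"slide":[-0.072,0.008,0.01],"angular":[0,0,0],"claw":-0.2},{"slide":[-0.084,0.008,0.01],"angular":[0,0,0],"claw":-0.2},{"slide":[-0.096,0.008,0.01],"angular":[0,0,0],"claw":-0.2},{"slide":[-0.108,0.008,0.01],"angular":[0,0,0],"claw":-0.2},{"slide":[-0.12,0.008,0.01],"angular":[0,0,0],"claw":-0.2},{"slide":[-0.13,0.008,0.01],"angular":[0,0,0],"claw":-0.2}]'; python3 go.py
python3 -m inch '[{"slide":[-0.012,0,0],"angular":[0,0,0],"claw":-0.2},{"slide":[-0.024,0,0],"angular":[0,0,0],"claw":-0.2},{"slide":[-0.034,0,0],"angular":[0,0,0],"claw":-0.2},{"slide":[-0.034,0,0],"angular":[0,0,0],"claw":-0.2},{"slide":[-0.034,0,0],"angular":[0,0,0],"claw":-0.2}]'; python3 go.py -54 2 150
```

```text
time: 4.4
position: [0.5363, 0.0921, 0.0553]
tool_rot: [-0.457, 3.108, 0.0]
ft_force: [0.1, 0.6, 0.6]
grip_width: 0.4
grip_force: 0.0
t 4.4 tip case mm [-21.2   1.3  44.3] F [0.1 0.6 0.6] w 0.4 rot(30deg) [ 0.     0.    -0.005]
time: 4.9
position: [0.5441, 0.0944, 0.0552]
tool_rot: [0.457, -3.108, 0.0]
ft_force: [0.4, -1.0, -0.2]
grip_width: 0.402
grip_force: 0.0
t 4.9 tip case mm [-13.1   1.2  44.2] F [ 0.4 -1.  -0.2] w 0.4 rot(30deg) [ 0.    -0.    -0.005]
[-54.0, 2.0, 150.0] slide [ 0.164  0.003 -0.423]
```

```bash
python3 -m inch '[{"slide":[0.05,0,-0.15],"angular":[0,0,0],"claw":-1},{"slide":[0.1,0,-0.3],"angular":[0,0,0],"claw":-1},{"slide":[0.164,0,-0.45],"angular":[0,0,0],"claw":-1},{"slide":[0.164,0,-0.6],"angular":[0,0,0],"claw":-1},{"slide":[0.164,0,-0.7],"angular":[0,0,0],"claw":-1},{"slide":[0.164,0,-0.7],"angular":[0,0,0],"claw":-1},{"slide":[0.164,0,-0.7],"angular":[0,0,0],"claw":-1}]'; python3 go.py
python3 - <<'E'
from h import *
im=ctrl.get_image('wrist'); cv2.imwrite('pics/w3.png',cv2.resize(im['color'][190:330,220:420,::-1],None,fx=3,fy=3))
im=ctrl.get_image('scene'); save(im,'s3.png')
W=cloud(im);h=cv2.cvtColor(im['color'],cv2.COLOR_RGB2HSV)
C=np.array([.557,.097]);a=np.radians(16.86);c,s=np.cos(a),np.sin(a)
X=((W[...,0]-C[0])*c+(W[...,1]-C[1])*s)*1e3;Y=(-(W[...,0]-C[0])*s+(W[...,1]-C[1])*c)*1e3;Z=W[...,2]*1e3
for lo in range(60,160,15):
    m=(abs(Y)<85)&(Z>lo)&(Z<lo+15)&(X>40)&(X<110)&(h[...,0]<22)&(h[...,1]>140)
    if m.sum():print(lo,m.sum(),np.round(np.percentile(X[m],[5,50,95]),1),np.round(np.percentile(Y[m],[1,99]),1),Z[m].max())
m=(abs(Y)<40)&(Z>130)&(X>30)&(X<110)&(h[...,0]>95)&(h[...,0]<125)&(h[...,1]>120)
if m.sum():print('clip',np.round([X[m].min(),X[m].max(),Y[m].min(),Y[m].max(),Z[m].min(),Z[m].max()],1))
E
```

```text
time: 5.6
position: [0.5049, 0.0827, 0.2304]
tool_rot: [-0.457, 3.107, 0.001]
ft_force: [-0.3, 0.1, -0.3]
grip_width: 0.007
grip_force: 0.0
t 5.6 tip case mm [-54.    1.4 219.4] F [-0.3  0.1 -0.3] w 0.01 rot(30deg) [ 0.001  0.002 -0.005]
60 248 [68.7 74.7 76.6] [-84.9  76.5] 74.98282278730161
75 251 [65.9 74.6 76.6] [-84.9  78.6] 89.99881480963245
90 271 [64.7 74.7 76.9] [-84.6  79.9] 104.99078773480241
105 252 [69.  74.7 76.4] [-84.6  76.1] 119.9063822746973
120 259 [72.5 74.7 76.4] [-84.6  79.5] 134.83800759587393
135 291 [66.  74.4 76.5] [-84.8  79.7] 149.99159406811003
150 294 [55.5 65.8 74.9] [-83.6  80.4] 155.06240306022255
clip [ 56.9  74.3 -18.9  17.7 153.3 184.3]
```

View pics/w3.png

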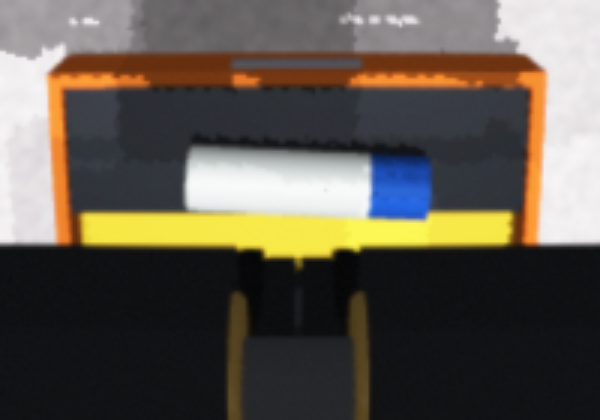

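```bash
cat > v.py <<'E'
from h import *
im=ctrl.get_image('top'); save(im,'top3.png')
W=cloud(im);h=cv2.cvtColor(im['color'],cv2.COLOR_RGB2HSV)
C=np.array([.557,.097]);a=np.radians(16.86);c,s=np.cos(a),np.sin(a)
X=((W[...,0]-C[0])*c+(W[...,1]-C[1])*s)*1e3;Y=(-(W[...,0]-C[0])*s+(W[...,1]-C[1])*c)*1e3;Z=W[...,2]*1e3
white=(h[...,1]<60)&(h[...,2]>120);blue=(h[...,0]>95)&(h[...,0]<125)&(h[...,1]>120);yel=(h[...,0]>22)&(h[...,0]<35)&(h[...,1]>120)
org=(h[...,0]<22)&(h[...,1]>140)
box=(abs(X)<48)&(abs(Y)<78)
for n,m in(('white',white),('blue',blue),('yellow',yel)):
    m=m&box&(Z<70)
    if m.sum():
        i=Z[m].argmax(); print(n,m.sum(),'x',np.round(np.percentile(X[m],[3,50,97]),1),'y',np.round(np.percentile(Y[m],[3,97]),1),'z',np.round(np.percentile(Z[m],[3,50,97]),1))
m=org&(abs(Y)<70)&(X<-40)&(X>-70)&(Z>35);
if m.sum():print('front rim',m.sum(),np.round(np.percentile(X[m],[3,50,97]),1),np.round(np.percentile(Z[m],[3,50,97]),1))
o=ctrl.outline_of('vial','top')
for k in o[:2]:
    m=k['mask'];print(k['confidence'],k['bbox'],np.nanmedian(X[m]),np.nanmedian(Y[m]),np.nanmax(Z[m]))
cv2.imwrite('pics/c3.png',cv2.resize(im['color'][130:270,190:350,::-1],None,fx=4,fy=4))
E
python3 v.py
```

```text
white 6 x [-28.8 -27.9 -24.8] y [-33.7 -30.2] z [52.  56.7 58.9]
yellow 29 x [-4.6  1.6  3.5] y [-69.9 -29.1] z [16.7 18.9 35.7]
front rim 73 [-55.8 -53.2 -49.5] [35.4 40.1 43.4]
```

View pics/c3.png

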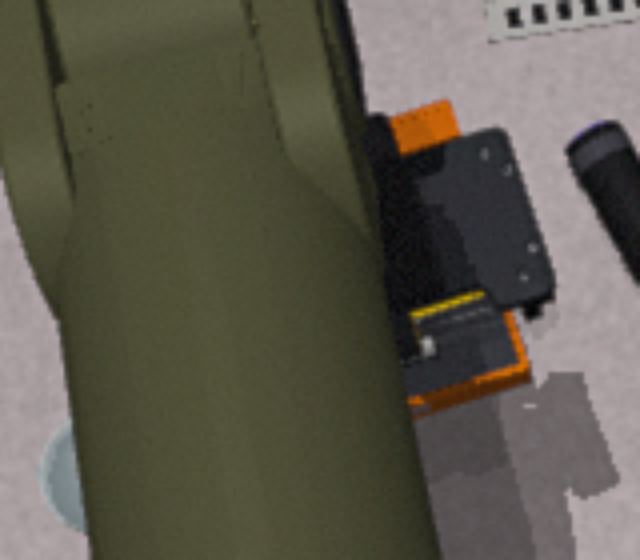

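```bash
cat > wv.py <<'E'
from h import *
s=ctrl.get_state();im=ctrl.get_image('wrist')
K=np.array(im['camera_matrix']);d=im['depth'];T=np.array(im['tool_from_camera'])
v,u=np.mgrid[:480,:640];a=(u-K[0,2])/K[0,0];b=(v-K[1,2])/K[1,1];r=np.hypot(a,b)+1e-9
t=np.tan(r)/r
P=np.stack([a*t*d,-b*t*d,-d],-1);P[(d==0)|(r>1.4)]=np.nan
P=P@T[:3,:3].T+T[:3,3];W=P@R.from_rotvec(s['tool_rot']).as_matrix().T+s['position']
h=cv2.cvtColor(im['color'],cv2.COLOR_RGB2HSV)
C=np.array([.557,.097]);y=np.radians(16.86);c,sn=np.cos(y),np.sin(y)
X=((W[...,0]-C[0])*c+(W[...,1]-C[1])*sn)*1e3;Y=(-(W[...,0]-C[0])*sn+(W[...,1]-C[1])*c)*1e3;Z=W[...,2]*1e3
box=(abs(X)<62)&(abs(Y)<92)&(Z<75)&(Z>10)
H=h.astype(int)
for n,m in(('white',(H[...,1]<60)&(H[...,2]>110)),('blue',(H[...,0]>95)&(H[...,0]<125)&(H[...,1]>120)),('yellow',(H[...,0]>22)&(H[...,0]<35)&(H[...,1]>120)),('orange',(H[...,0]<20)&(H[...,1]>140)&(abs(Z-41)<3)),('dark',(H[...,2]<70))):
    m=m&box
    if m.sum():
        print(n,m.sum(),'x',np.round(np.percentile(X[m],[2,50,98]),1),'y',np.round(np.percentile(Y[m],[2,50,98]),1),'z',np.round(np.percentile(Z[m],[2,50,98]),1))
E
python3 wv.py
python3 - <<'E'
import cv2
a=cv2.imread('pics/s3.png');cv2.imwrite('pics/s3c.png',cv2.resize(a[170:300,310:450],None,fx=4,fy=4,interpolation=cv2.INTER_CUBIC))
E
```

```text
white 1325 x [-28.7 -19.7  -7.9] y [-35.9  -4.5  24.9] z [37.1 57.  59.8]
blue 424 x [-26.4 -18.9  -7.5] y [26.8 36.3 45.5] z [46.3 57.2 59.4]
yellow 1333 x [-3.   8.8 16.6] y [-75.2  -2.1  78.7] z [17.5 19.2 36.7]
orange 1324 x [-53.9 -50.3   3.3] y [-82.    1.4  85.8] z [38.4 40.6 42.2]
dark 4256 x [-46.  -30.6  -5.1] y [-74.4   4.4  79. ] z [35.2 36.7 38.3]
```

View pics/s3c.png

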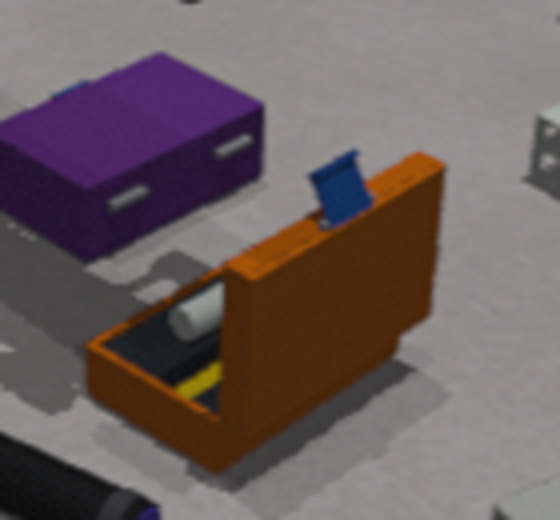

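```bash
python3 -m inch '[{"slide":[0,0.014,0.15],"angular":[0,0,0],"claw":-0.2},{"slide":[0,0.014,0.3],"angular":[0,0,0],"claw":-0.2},{"slide":[0,0.014,0.45],"angular":[0,0,0],"claw":-0.2},{"slide":[0,0.014,0.55],"angular":[0,0,0],"claw":-0.2},{"slide":[0,0.014,0.65],"angular":[0,0,0],"claw":-0.2},{"slide":[0,0.014,0.7],"angular":[0,0,0],"claw":-0.2},{"slide":[0,0.014,0.7],"angular":[0,0,0],"claw":-0.2},{"slide":[0,0.014,0.7],"angular":[0,0,0],"claw":-0.2}]' >/dev/null
python3 -m inch '[{"slide":[-0.016,0,0],"angular":[0,0,0],"claw":-0.2},{"slide":[-0.032,0,0],"angular":[0,0,0],"claw":-0.2},{"slide":[-0.048,0,0],"angular":[0,0,0],"claw":-0.2},{"slide":[-0.06,0,0],"angular":[0,0,0],"claw":-0.2},{"slide":[-0.072,0,0],"angular":[0,0,0],"claw":-0.2},{"slide":[-0.084,0,0],"angular":[0,0,0],"claw":-0.2},{"slide":[-0.096,0,0],"angular":[0,0,0],"claw":-0.2},{"slide":[-0.108,0,0],"angular":[0,0,0],"claw":-0.2},{"slide":[-0.12,0,0],"angular":[0,0,0],"claw":-0.2},{"slide":[-0.12,0,0],"angular":[0,0,0],"claw":-0.2}]'; python3 go.py
cat > sv.py <<'E'
from h import *
im=ctrl.get_image('scene');W=cloud(im);h=cv2.cvtColor(im['color'],cv2.COLOR_RGB2HSV).astype(int)
cv2.imwrite('pics/sx.png',cv2.resize(im['color'][150:300,310:450,::-1],None,fx=4,fy=4,interpolation=cv2.INTER_CUBIC))
C=np.array([.557,.097]);a=np.radians(16.86);c,s=np.cos(a),np.sin(a)
X=((W[...,0]-C[0])*c+(W[...,1]-C[1])*s)*1e3;Y=(-(W[...,0]-C[0])*s+(W[...,1]-C[1])*c)*1e3;Z=W[...,2]*1e3
m=(h[...,1]<60)&(h[...,2]>110)&(abs(X)<48)&(abs(Y)<78)&(Z<70)&(Z>15)
if m.sum():print('white',m.sum(),[np.round(np.percentile(q[m],[3,50,97]),1) for q in (X,Y,Z)])
E
python3 sv.py
```

```text
time: 7.65
position: [0.533, 0.0948, 0.0553]
tool_rot: [-0.457, 3.108, -0.0]
ft_force: [0.9, 0.9, 0.0]
grip_width: 0.401
grip_force: 0.0
t 7.65 tip case mm [-23.6   4.8  44.3] F [0.9 0.9 0. ] w 0.4 rot(30deg) [-0.     0.001 -0.005]
```

View pics/sx.png

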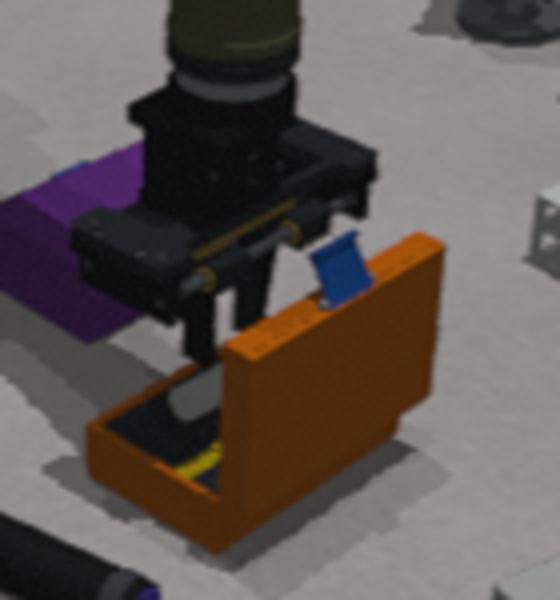

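The scene crop shows the fingers just in front of the vial, around (205,350), with the vial end at (180,405). It is still on the ledge, so I keep pushing, further this time.

```bash
python3 -m inch '[{"slide":[-0.012,0,0],"angular":[0,0,0],"claw":-0.2},{"slide":[-0.024,0,0],"angular":[0,0,0],"claw":-0.2},{"slide":[-0.036,0,0],"angular":[0,0,0],"claw":-0.2},{"slide":[-0.048,0,0],"angular":[0,0,0],"claw":-0.2},{"slide":[-0.06,0,0],"angular":[0,0,0],"claw":-0.2},{"slide":[-0.072,0,0],"angular":[0,0,0],"claw":-0.2},{"slide":[-0.072,0,0],"angular":[0,0,0],"claw":-0.2},{"slide":[-0.072,0,0],"angular":[0,0,0],"claw":-0.2}]'; python3 go.py
sed -i 's/>110)/>60)/;s/<60)&(h\[...,2\]/<70)\&(h[...,2]/' sv.py; python3 sv.py
```

```text
time: 8.5
position: [0.5499, 0.0998, 0.0552]
tool_rot: [0.457, -3.108, 0.0]
ft_force: [0.6, 0.4, 0.3]
grip_width: 0.402
grip_force: 0.0
t 8.5 tip case mm [-6.   4.7 44.2] F [0.6 0.4 0.3] w 0.4 rot(30deg) [-0.    -0.    -0.005]
white 102 [array([-27. , -15.4,  -9.8]), array([-38.2, -29.7, -12.3]), array([41.3, 54.6, 61.4])]
```

```bash
cat >> sv.py <<'E'
for lo in range(36,120,7):
    m=(abs(Y)<60)&(X<50)&(X>-60)&(Z>lo)&(Z<lo+7)&(h[...,2]<60)
    if m.sum():print(lo,m.sum(),np.round(np.percentile(X[m],[3,50,97]),1),np.round(np.percentile(Y[m],[3,97]),1))
E
python3 sv.py
```

```text
white 103 [array([-28.1, -16.5,  -8.6]), array([-38.6, -30.1, -12.3]), array([41.6, 55. , 61.6])]
36 154 [-51.6 -26.8  -4.5] [-59.4   2. ]
43 4 [-31.5 -30.8 -26.2] [-37.7 -35.4]
50 1 [-28.3 -28.3 -28.3] [-39. -39.]
57 4 [-27.6 -27.  -26.7] [-33.  -12.7]
71 11 [-17.2 -13.4  -4.7] [-24.3 -20. ]
78 9 [-13.7  -8.2  -3.3] [-25.8 -22.4]
85 11 [-14.6  -9.7  -3.9] [-24.4  10. ]
92 17 [-15.6 -11.   -2.7] [-24.9  22.8]
99 35 [-14.6  -4.7   3.3] [-26.7  29.1]
106 33 [-12.7   0.6   4. ] [-28.8  31.7]
113 29 [-12.4   0.8   3.9] [-29.4  32.8]
```

View pics/sx.png

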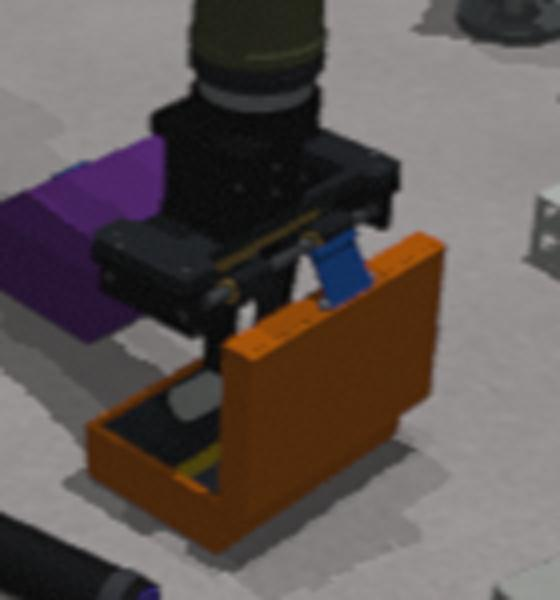

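```bash
cat > px.py <<'E'
exec(open('sv.py').read().split('for lo')[0])
for u in (360,363):
    for v in range(228,262,2):
        print(u,v,im['color'][v,u],np.round([X[v,u],Y[v,u],Z[v,u]],0))
E
python3 px.py
```

```text
white 101 [array([-26.8, -15.6,  -9.8]), array([-37.7, -29.3, -11.3]), array([43.3, 55. , 61.4])]
360 228 [13 15 16] [-14. -28. 115.]
360 230 [13 12 12] [-17. -25. 106.]
360 232 [17 17 17] [-18. -23.  99.]
360 234 [72 71 71] [-15. -26.  96.]
360 236 [105 103 103] [-19. -22.  87.]
360 238 [103  99  97] [-18. -22.  81.]
360 240 [54 30 18] [-19. -21.  74.]
360 242 [29 26 28] [-50.  14.  36.]
360 244 [71 73 71] [-20. -20.  62.]
360 246 [75 77 75] [-18. -22.  58.]
360 248 [76 78 76] [-16. -24.  54.]
360 250 [74 76 74] [-12. -28.  52.]
360 252 [72 74 71] [-12. -28.  46.]
360 254 [24 25 26] [-13. -26.  38.]
360 256 [13 17 17] [ -9. -31.  37.]
360 258 [20 23 23] [ -4. -36.  36.]
360 260 [17 18 19] [ -6. -33.  27.]
363 228 [10 12 12] [ -4. -28. 119.]
363 230 [14 14 15] [ -5. -27. 113.]
363 232 [13 11 14] [ -5. -27. 107.]
363 234 [15 13 16] [ -8. -23.  98.]
363 236 [13 14 14] [ -8. -23.  92.]
363 238 [11 12 13] [ -9. -22.  86.]
363 240 [13 15 15] [-10. -20.  78.]
363 242 [22 22 22] [ -7. -23.  75.]
363 244 [73 76 74] [-18. -11.  58.]
363 246 [75 78 76] [-17. -11.  53.]
363 248 [75 78 76] [-14. -15.  51.]
363 250 [72 74 72] [-12. -18.  47.]
363 252 [36 37 38] [-16. -12.  36.]
363 254 [18 18 18] [ -8. -21.  39.]
363 256 [18 19 21] [ -6. -23.  34.]
363 258 [20 22 21] [ -5. -24.  30.]
363 260 [34 31 17] [ -7. -22.  21.]
```

```bash
cat > fb.py <<'E'
exec(open('sv.py').read().split('for lo')[0])
st=ctrl.get_state();tz=st['position'][2]*1e3
for lo in range(int(tz)-30,int(tz)+60,6):
    m=(abs(Y)<70)&(X<60)&(X>-90)&(Z>lo)&(Z<lo+6)&(h[...,2]<60)
    if m.sum():print('rel TCP',round(lo-tz),m.sum(),np.round(np.percentile(X[m],[3,50,97]),1),np.round(np.percentile(Y[m],[3,50,97]),1))
E
python3 -m inch '[{"slide":[0.05,0,-0.15],"angular":[0,0,0],"claw":-0.2},{"slide":[0.1,0,-0.3],"angular":[0,0,0],"claw":-0.2},{"slide":[0.15,0,-0.45],"angular":[0,0,0],"claw":-0.2},{"slide":[0.19,0,-0.6],"angular":[0,0,0],"claw":-0.2},{"slide":[0.19,0,-0.65],"angular":[0,0,0],"claw":-0.2},{"slide":[0.19,0,-0.65],"angular":[0,0,0],"claw":-0.2}]'; python3 go.py; python3 fb.py
python3 -m inch '[{"slide":[0,0,0],"angular":[0,0,0],"claw":-1},{"slide":[0,0,0],"angular":[0,0,0],"claw":-1},{"slide":[0,0,0],"angular":[0,0,0],"claw":-1},{"slide":[0,0,0],"angular":[0,0,0],"claw":-1}]'; python3 fb.py; python3 wv.py
```

```text
time: 9.25
position: [0.5057, 0.0865, 0.2199]
tool_rot: [-0.456, 3.104, 0.003]
ft_force: [-0.5, 0.1, -0.7]
grip_width: 0.401
grip_force: 0.0
t 9.25 tip case mm [-52.1   4.8 208.9] F [-0.5  0.1 -0.7] w 0.4 rot(30deg) [ 0.002  0.009 -0.005]
white 114 [array([-28.8, -16.9,  -9.6]), array([-38.2, -26. ,  -3.4]), array([40.6, 55.5, 60.9])]
rel TCP 17 23 [-58.7 -49.2 -41.9] [-23.7  19.3  27.5]
rel TCP 23 34 [-60.3 -48.1 -42. ] [-24.4 -15.7  26.4]
rel TCP 29 38 [-57.2 -47.9 -41.9] [-24.8  19.9  28.4]
rel TCP 35 37 [-60.5 -48.4 -41.9] [-24.9 -15.7  28.5]
rel TCP 41 38 [-58.5 -46.8 -42.7] [-25.3  18.6  27.4]
rel TCP 47 40 [-58.4 -48.  -41.5] [-26.4   3.6  28.6]
rel TCP 53 41 [-58.8 -46.7 -41.4] [-28.2  18.7  31. ]
time: 9.7
position: [0.504, 0.086, 0.2169]
tool_rot: [0.456, -3.107, 0.001]
ft_force: [0.1, -0.6, -0.4]
grip_width: 0.124
grip_force: 0.0
white 115 [array([-29.1, -17.1,  -9.8]), array([-38. , -27.1,  -1.1]), array([41.1, 55.6, 60.7])]
rel TCP 12 3 [-54.5 -49.5 -45.9] [ 8.8  9.8 15.5]
rel TCP 18 33 [-61.  -48.3 -43.8] [-12.2  -8.3  13.3]
rel TCP 24 29 [-62.3 -47.8 -42.8] [-11.8  -2.3  13.3]
rel TCP 30 39 [-62.4 -50.1 -43.3] [-13.7  -7.6  14.3]
rel TCP 36 36 [-61.3 -48.4 -43. ] [-12.5   1.8  17.3]
rel TCP 42 30 [-57.3 -48.7 -43.7] [-14.8   2.2  16.7]
rel TCP 48 36 [-60.5 -46.8 -43.5] [-15.9  -4.   19.1]
rel TCP 54 38 [-60.2 -46.  -42.2] [-16.   -9.4  18.8]
white 1384 x [-28.7 -20.2  -8.3] y [-33.2  -3.9  25.1] z [49.9 57.2 59.6]
blue 462 x [-26.4 -19.   -7.5] y [26.6 36.1 45.8] z [37.3 57.1 59.7]
yellow 1361 x [-3.2  9.  24.8] y [-73.6   2.4  77.4] z [17.6 19.2 36.7]
orange 1400 x [-53.8 -50.    0.9] y [-82.1  -1.   85.9] z [38.6 40.6 42.1]
dark 4839 x [-46.4 -29.7  31.5] y [-75.2   5.6  79.2] z [32.6 36.7 38.4]
```

```bash
sed -i 's/&(h\[...,2\]<60)$/ /' fb.py; sed -i "s/    m=(abs(Y)<70).*/    m=(abs(Y)<70)\&(X<60)\&(X>-90)\&(Z>lo)\&(Z<lo+3)/; s/+60,6)/+30,3)/" fb.py; python3 fb.py; python3 go.py -48 5 150 -40 5 44
```

```text
white 112 [array([-28.4, -16.6,  -9.6]), array([-38.3, -28.4,  -6.5]), array([41.9, 56. , 61.8])]
rel TCP 14 12 [-59.5 -46.2 -44.1] [-7.9 -3.2 14.9]
rel TCP 17 14 [-64.8 -47.3 -44. ] [-9.  -6.6 12.5]
rel TCP 20 15 [-63.7 -48.9 -42.3] [-8.3 -6.  11.5]
rel TCP 23 20 [-65.6 -49.8 -43.3] [-9.3 -4.9 11.7]
rel TCP 26 13 [-58.2 -45.6 -43.9] [-7.9  4.  13.7]
t 9.85 tip case mm [-53.6   4.8 206.5] F [-0.7 -0.8 -0.9] w 0.03 rot(30deg) [-0.    -0.001 -0.005]
[-48.0, 5.0, 150.0] slide [-0.022  0.001  0.226]
[-40.0, 5.0, 44.0] slide [-0.055  0.001  0.65 ]
```

```bash
sed -i "s/\[:,2\]\*.011/[:,2]*-.015/; s/\[0,0,.011\]/[0,0,-.015]/" go.py
cat > hb.py <<'E'
exec(open('sv.py').read().split('for lo')[0])
tz=ctrl.get_state()['position'][2]*1e3
for lo in range(int(tz)+10,int(tz)+130,8):
    m=(abs(Y)<130)&(X<60)&(X>-160)&(Z>lo)&(Z<lo+8)
    if m.sum():print('above tip',round(lo-tz-15),m.sum(),np.round(np.percentile(X[m],[2,50,98])),np.round(np.percentile(Y[m],[2,50,98])))
E
python3 hb.py;python3 go.py -40 5 47 -50 5 100
```

```text
white 115 [array([-28.8, -16.8, -10.1]), array([-38.3, -27.7,  -1.6]), array([41. , 55.8, 61.3])]
above tip -6 9 [-64. -48. -43.] [-7. -4.  9.]
above tip 2 42 [-67. -48. -43.] [-9. -5. 10.]
above tip 10 39 [-66. -48. -43.] [-9. -5. 12.]
above tip 18 43 [-65. -47. -43.] [-9. -5. 13.]
above tip 26 43 [-65. -48. -43.] [-11.  -8.  13.]
above tip 34 46 [-63. -46. -42.] [-12.  -4.  17.]
above tip 42 57 [-64. -46. -43.] [-15.  -7.  16.]
above tip 50 39 [-63. -46. -43.] [-15.  -7.  20.]
above tip 58 12 [-67. -46. -41.] [-26. -16.  -8.]
above tip 66 77 [-89. -51. -19.] [-84. -81.  85.]
above tip 74 227 [-88. -28. -16.] [-85. -31.  85.]
above tip 82 344 [-86. -24. -16.] [-85. -29.  85.]
above tip 90 285 [-82. -29. -16.] [-90.  -5.  86.]
above tip 98 234 [-87. -31. -17.] [-92. -28.  90.]
above tip 106 707 [-87. -41. -18.] [-92. -47.  95.]
t 9.9 tip case mm [-53.6   4.8 232.6] F [ 0.2 -0.5  0.1] w 0.02 rot(30deg) [-0.    -0.    -0.005]
[-40.0, 5.0, 47.0] slide [-0.054  0.001  0.742]
[-50.0, 5.0, 100.0] slide [-0.014  0.001  0.53 ]
```

```bash
python3 -m inch '[{"slide":[0,0,0.15],"angular":[0,0,0],"claw":-0.2},{"slide":[0,0,0.3],"angular":[0,0,0],"claw":-0.2},{"slide":[0,0,0.45],"angular":[0,0,0],"claw":-0.2},{"slide":[0,0,0.6],"angular":[0,0,0],"claw":-0.2},{"slide":[0,0,0.68],"angular":[0,0,0],"claw":-0.2},{"slide":[0,0,0.72],"angular":[0,0,0],"claw":-0.2},{"slide":[0,0,0.745],"angular":[0,0,0],"claw":-0.2},{"slide":[0,0,0.745],"angular":[0,0,0],"claw":-0.2},{"slide":[0,0,0.745],"angular":[0,0,0],"claw":-0.2}]'; python3 go.py
```

```text
time: 10.8
position: [0.5054, 0.0864, 0.0326]
tool_rot: [-0.457, 3.106, 0.001]
ft_force: [-0.4, 0.3, -0.3]
grip_width: 0.398
grip_force: 0.0
t 10.8 tip case mm [-52.5   4.8  47.6] F [-0.4  0.3 -0.3] w 0.4 rot(30deg) [ 0.     0.004 -0.005]
```

```bash
python3 -m inch '[{"slide":[-0.016,0,0],"angular":[0,0,0],"claw":-0.2},{"slide":[-0.03,0,0],"angular":[0,0,0],"claw":-0.2},{"slide":[-0.042,0,0],"angular":[0,0,0],"claw":-0.2},{"slide":[-0.054,0,0],"angular":[0,0,0],"claw":-0.2},{"slide":[-0.066,0,0],"angular":[0,0,0],"claw":-0.2},{"slide":[-0.078,0,0],"angular":[0,0,0],"claw":-0.2},{"slide":[-0.09,0,0],"angular":[0,0,0],"claw":-0.2},{"slide":[-0.102,0,0],"angular":[0,0,0],"claw":-0.2},{"slide":[-0.114,0,0],"angular":[0,0,0],"claw":-0.2},{"slide":[-0.126,0,0],"angular":[0,0,0],"claw":-0.2}]'; python3 go.py; python3 sv.py|head -1
python3 -m inch '[{"slide":[-0.012,0,0],"angular":[0,0,0],"claw":-0.2},{"slide":[-0.024,0,0],"angular":[0,0,0],"claw":-0.2},{"slide":[-0.036,0,0],"angular":[0,0,0],"claw":-0.2},{"slide":[-0.046,0,0],"angular":[0,0,0],"claw":-0.2},{"slide":[-0.046,0,0],"angular":[0,0,0],"claw":-0.2},{"slide":[-0.046,0,0],"angular":[0,0,0],"claw":-0.2}]'; python3 go.py; python3 sv.py|head -1
```

```text
time: 11.8
position: [0.5348, 0.0953, 0.0315]
tool_rot: [-0.457, 3.108, 0.0]
ft_force: [-0.0, -0.5, 0.9]
grip_width: 0.397
grip_force: 0.0
t 11.8 tip case mm [-21.8   4.8  46.5] F [-0.  -0.5  0.9] w 0.4 rot(30deg) [ 0.     0.    -0.005]
white 17 [array([-33. ,   5.6,  11.1]), array([-38.7, -36.9,   0.5]), array([25.3, 36. , 67. ])]
time: 12.45
position: [0.5455, 0.0985, 0.0315]
tool_rot: [0.457, -3.108, -0.0]
ft_force: [-0.5, 0.1, -0.7]
grip_width: 0.402
grip_force: 0.0
t 12.45 tip case mm [-10.6   4.7  46.5] F [-0.5  0.1 -0.7] w 0.4 rot(30deg) [ 0.    -0.    -0.005]
white 14 [array([ 2.2,  8.1, 10.2]), array([-40.7, -37.4, -35.3]), array([24.9, 34.2, 40.7])]
```

```bash
python3 -m inch '[{"slide":[0.03,0,-0.1],"angular":[0,0,0],"claw":-1},{"slide":[0.06,0,-0.25],"angular":[0,0,0],"claw":-1},{"slide":[0.1,0,-0.4],"angular":[0,0,0],"claw":-1},{"slide":[0.1,0,-0.55],"angular":[0,0,0],"claw":-1},{"slide":[0.1,0,-0.68],"angular":[0,0,0],"claw":-1},{"slide":[0.1,0,-0.68],"angular":[0,0,0],"claw":-1},{"slide":[0.1,0,-0.68],"angular":[0,0,0],"claw":-1}]'|head -2; python3 wv.py; python3 go.py 115 0 215 115 0 135
```

```text
time: 13.2
position: [0.5218, 0.0914, 0.2021]
white 1152 x [ 3.2  9.5 20.3] y [-33.7  -2.8  24.2] z [30.3 39.2 41.7]
blue 324 x [ 3.3  9.  16.8] y [26.  34.7 43.5] z [30.9 39.1 41.7]
yellow 1858 x [-2.9 10.5 24.3] y [-75.9  -5.2  79.5] z [17.5 19.2 37.3]
orange 1656 x [-53.8 -49.6  13.8] y [-82.2  -3.2  86. ] z [38.7 40.6 42.1]
dark 7399 x [-46.8 -26.   -4.3] y [-74.6   4.8  78.6] z [35.2 36.7 38.2]
t 13.25 tip case mm [-36.    4.9 215.9] F [-0.2  0.3 -0. ] w 0.01 rot(30deg) [ 0.001 -0.001 -0.005]
[115.0, 0.0, 215.0] slide [-0.604 -0.018  0.003]
[115.0, 0.0, 135.0] slide [-0.604 -0.018  0.323]
```

```bash
python3 -m inch '[{"slide":[-0.18,-0.018,0],"angular":[0,0,0],"claw":-1},{"slide":[-0.36,-0.018,0],"angular":[0,0,0],"claw":-1},{"slide":[-0.54,-0.018,0],"angular":[0,0,0],"claw":-1},{"slide":[-0.604,-0.018,0],"angular":[0,0,0],"claw":-1},{"slide":[-0.604,-0.018,0.02],"angular":[0,0,0],"claw":-1},{"slide":[-0.604,-0.018,0.15],"angular":[0,0,0],"claw":-1},{"slide":[-0.604,-0.018,0.28],"angular":[0,0,0],"claw":-1},{"slide":[-0.604,-0.018,0.335],"angular":[0,0,0],"claw":-1},{"slide":[-0.604,-0.018,0.335],"angular":[0,0,0],"claw":-1},{"slide":[-0.604,-0.018,0.335],"angular":[0,0,0],"claw":-1}]'; python3 go.py
python3 - <<'E'
import numpy as np
# front-bottom corner follows r=90; TCP(tip) x = corner+10
for t in [1.5,1.35,1.2,1.05,.9,.75,.6,.45,.3,.2,.1,.05,0]:
    r=90;x=55-r*np.cos(t)+22*np.sin(t);z=41+r*np.sin(t)+22*np.cos(t)
    print(t,'tip x z',round(x+10,1),round(z,1),'edge z',round(41+110*np.sin(t)+22*np.cos(t)))
E
```

```text
time: 14.25
position: [0.6675, 0.1303, 0.1186]
tool_rot: [-0.456, 3.108, 0.0]
ft_force: [0.9, -0.5, 0.1]
grip_width: 0.007
grip_force: 0.0
t 14.25 tip case mm [115.4  -0.2 133.6] F [ 0.9 -0.5  0.1] w 0.01 rot(30deg) [ 0.     0.001 -0.005]
1.5 tip x z 80.6 132.3 edge z 152
1.35 tip x z 66.8 133.6 edge z 153
1.2 tip x z 52.9 132.9 edge z 151
1.05 tip x z 39.3 130.0 edge z 147
0.9 tip x z 26.3 125.2 edge z 141
0.75 tip x z 14.1 118.4 edge z 132
0.6 tip x z 3.1 110.0 edge z 121
0.45 tip x z -6.5 100.0 edge z 109
0.3 tip x z -14.5 88.6 edge z 95
0.2 tip x z -18.8 80.4 edge z 84
0.1 tip x z -22.4 71.9 edge z 74
0.05 tip x z -23.8 67.5 edge z 68
0 tip x z -25.0 63.0 edge z 63
```

```bash
python3 -m inch '[{"slide":[-0.08,0,0.003],"angular":[0,0,0],"claw":-1},{"slide":[-0.12,0,0.005],"angular":[0,0,0],"claw":-1},{"slide":[-0.15,0,0.004],"angular":[0,0,0],"claw":-1},{"slide":[-0.18,0,0],"angular":[0,0,0],"claw":-1},{"slide":[-0.208,0,0],"angular":[0,0,0],"claw":-1},{"slide":[-0.236,0,0.002],"angular":[0,0,0],"claw":-1},{"slide":[-0.264,0,0.005],"angular":[0,0,0],"claw":-1},{"slide":[-0.29,0,0.01],"angular":[0,0,0],"claw":-1},{"slide":[-0.304,0,0.014],"angular":[0,0,0],"claw":-1},{"slide":[-0.304,0,0.014],"angular":[0,0,0],"claw":-1}]'; python3 go.py 26.3 0 125 14 0 118 3 0 110 -6.5 0 100
python3 sv.py|head -1
python3 - <<'E'
from h import *
im=ctrl.get_image('scene');W=cloud(im);h=cv2.cvtColor(im['color'],cv2.COLOR_RGB2HSV).astype(int)
C=np.array([.557,.097]);a=np.radians(16.86);c,s=np.cos(a),np.sin(a)
X=((W[...,0]-C[0])*c+(W[...,1]-C[1])*s)*1e3;Y=(-(W[...,0]-C[0])*s+(W[...,1]-C[1])*c)*1e3;Z=W[...,2]*1e3
m=(abs(Y)<75)&(Z>70)&(X>-60)&(X<100)&(h[...,0]<22)&(h[...,1]>140)
k=np.polyfit(Z[m],X[m],1);print(m.sum(),k,'max Z',np.percentile(Z[m],99),'theta',np.pi/2-np.arctan(-k[0]))
E
```

```text
time: 15.25
position: [0.7404, 0.1525, 0.1137]
tool_rot: [0.457, -3.108, 0.0]
ft_force: [-1.1, 0.2, -0.8]
grip_width: 0.003
grip_force: 0.0
t 15.25 tip case mm [ 1.917e+02 -1.000e-01  1.287e+02] F [-1.1  0.2 -0.8] w 0.0 rot(30deg) [-0.    -0.001 -0.004]
[26.3, 0.0, 125.0] slide [ 0.661 -0.001  0.015]
[14.0, 0.0, 118.0] slide [ 0.711 -0.001  0.043]
[3.0, 0.0, 110.0] slide [ 0.755 -0.001  0.075]
[-6.5, 0.0, 100.0] slide [ 0.793 -0.001  0.115]
white 14 [array([ 1.8,  6.5, 12.3]), array([-39.6, -36.7, -34.5]), array([25.2, 34.3, 43.3])]
1059 [-0.10325069 84.75106412] max Z 153.73130092799377 theta 1.467910216964098
```

Wrong sign there: I moved away from the lid, with no contact. I now approach it properly.

```bash
python3 -m inch '[{"slide":[0.13,0,-0.014],"angular":[0,0,0],"claw":-1},{"slide":[0.26,0,-0.014],"angular":[0,0,0],"claw":-1},{"slide":[0.36,0,-0.014],"angular":[0,0,0],"claw":-1},{"slide":[0.4,0,-0.014],"angular":[0,0,0],"claw":-1},{"slide":[0.43,0,-0.014],"angular":[0,0,0],"claw":-1},{"slide":[0.455,0,-0.016],"angular":[0,0,0],"claw":-1},{"slide":[0.48,0,-0.018],"angular":[0,0,0],"claw":-1},{"slide":[0.505,0,-0.02],"angular":[0,0,0],"claw":-1},{"slide":[0.53,0,-0.019],"angular":[0,0,0],"claw":-1},{"slide":[0.555,0,-0.017],"angular":[0,0,0],"claw":-1}]'; python3 go.py 39.3 0 130 26.3 0 125 14 0 118 3 0 110 -6.5 0 100
cat > lid.py <<'E'
from h import *
im=ctrl.get_image('scene');W=cloud(im);h=cv2.cvtColor(im['color'],cv2.COLOR_RGB2HSV).astype(int);cv2.imwrite('pics/lid.png',im['color'][:,:,::-1])
C=np.array([.557,.097]);a=np.radians(16.86);c,s=np.cos(a),np.sin(a)
X=((W[...,0]-C[0])*c+(W[...,1]-C[1])*s)*1e3;Y=(-(W[...,0]-C[0])*s+(W[...,1]-C[1])*c)*1e3;Z=W[...,2]*1e3
m=(abs(Y)<75)&(Z>60)&(X>-60)&(X<100)&(h[...,0]<22)&(h[...,1]>140)
D=np.hypot(X-55,Z-41)
# outer face: robust line fit
l=cv2.fitLine(np.stack([X[m],Z[m]],1).astype(np.float32),cv2.DIST_WELSCH,0,.01,.01).ravel()
print(m.sum(),'angle',np.arctan(-l[1]/l[0]) if l[0] else 1.57,'at',l[2:],'max Z',np.percentile(Z[m],99),'X',np.percentile(X[m],[1,99]))
b=(abs(Y)<30)&(Z>25)&(X>-100)&(X<100)&(h[...,0]>95)&(h[...,0]<125)&(h[...,1]>120)
if b.sum():print('clip',b.sum(),np.round([X[b].min(),X[b].max(),Y[b].min(),Y[b].max(),Z[b].min(),Z[b].max()]))
E
python3 lid.py
```

```text
time: 16.35
position: [0.6071, 0.1123, 0.1185]
tool_rot: [-0.457, 3.108, -0.0]
ft_force: [1.6, -0.4, 1.4]
grip_width: 0.009
grip_force: 0.8
t 16.35 tip case mm [5.240e+01 1.000e-01 1.335e+02] F [ 1.6 -0.4  1.4] w 0.01 rot(30deg) [-0.    -0.    -0.005]
[39.3, 0.0, 130.0] slide [ 0.052 -0.     0.014]
[26.3, 0.0, 125.0] slide [ 0.104 -0.001  0.034]
[14.0, 0.0, 118.0] slide [ 0.154 -0.001  0.062]
[3.0, 0.0, 110.0] slide [ 0.198 -0.001  0.094]
[-6.5, 0.0, 100.0] slide [ 0.236 -0.001  0.134]
1816 angle 1.1907324 at [ 52.01309 103.60174] max Z 230.0594384172664 X [22.5679476  74.15923148]
clip 22 [ 13.  43. -18.  13. 153. 190.]
```

```bash
python3 -m inch '[{"slide":[0.026,0,0.006],"angular":[0,0,0],"claw":-1},{"slide":[0.052,0,0.014],"angular":[0,0,0],"claw":-1},{"slide":[0.078,0,0.023],"angular":[0,0,0],"claw":-1},{"slide":[0.104,0,0.034],"angular":[0,0,0],"claw":-1},{"slide":[0.13,0,0.047],"angular":[0,0,0],"claw":-1},{"slide":[0.154,0,0.062],"angular":[0,0,0],"claw":-1},{"slide":[0.176,0,0.077],"angular":[0,0,0],"claw":-1},{"slide":[0.198,0,0.094],"angular":[0,0,0],"claw":-1},{"slide":[0.218,0,0.113],"angular":[0,0,0],"claw":-1},{"slide":[0.236,0,0.134],"angular":[0,0,0],"claw":-1}]'; python3 lid.py; python3 go.py -10.7 0 94.5 -14.5 0 88.6 -18.8 0 80.4 -22.4 0 72 -23.8 0 67.5 -25 0 63 -25 0 60
```

```text
time: 17.4
position: [0.5504, 0.0953, 0.0845]
tool_rot: [0.457, -3.108, -0.0]
ft_force: [0.1, 0.5, 1.3]
grip_width: 0.007
grip_force: 0.4
1993 angle 0.44306663 at [18.068747 82.685875] max Z 196.82028314926936 X [-33.78839412  61.94647305]
clip 41 [-71. -14. -21.  18. 103. 134.]
t 17.45 tip case mm [-8.1  0.3 98.5] F [-0.1 -0.1 -1.1] w 0.0 rot(30deg) [ 0.    -0.005 -0.005]
[-10.7, 0.0, 94.5] slide [ 0.01  -0.001  0.016]
[-14.5, 0.0, 88.6] slide [ 0.025 -0.001  0.04 ]
[-18.8, 0.0, 80.4] slide [ 0.042 -0.001  0.073]
[-22.4, 0.0, 72.0] slide [ 0.057 -0.001  0.106]
[-23.8, 0.0, 67.5] slide [ 0.062 -0.001  0.124]
[-25.0, 0.0, 63.0] slide [ 0.067 -0.002  0.142]
[-25.0, 0.0, 60.0] slide [ 0.067 -0.002  0.154]
```

```bash
python3 -m inch '[{"slide":[0.01,0,0.014],"angular":[0,0,0],"claw":-1},{"slide":[0.018,0,0.028],"angular":[0,0,0],"claw":-1},{"slide":[0.025,0,0.042],"angular":[0,0,0],"claw":-1},{"slide":[0.034,0,0.057],"angular":[0,0,0],"claw":-1},{"slide":[0.042,0,0.072],"angular":[0,0,0],"claw":-1},{"slide":[0.05,0,0.087],"angular":[0,0,0],"claw":-1},{"slide":[0.056,0,0.1],"angular":[0,0,0],"claw":-1},{"slide":[0.06,0,0.11],"angular":[0,0,0],"claw":-1},{"slide":[0.063,0,0.119],"angular":[0,0,0],"claw":-1},{"slide":[0.065,0,0.127],"angular":[0,0,0],"claw":-1}]'; python3 lid.py;python3 go.py
```

```text
time: 18.45
position: [0.5352, 0.0907, 0.0531]
tool_rot: [0.457, -3.108, 0.0]
ft_force: [-0.1, -0.1, 1.4]
grip_width: 0.002
grip_force: 0.3
1588 angle 0.050122302 at [ 6.524431 66.23493 ] max Z 164.42792178714615 X [-51.60457335  54.77581782]
clip 28 [-86. -58. -19.   4.  52.  68.]
t 18.5 tip case mm [-23.    0.3  67.8] F [ 0.3  0.8 -0.5] w 0.01 rot(30deg) [ 0.    -0.002 -0.005]
```

```bash
python3 -m inch '[{"slide":[0.002,0,0.006],"angular":[0,0,0],"claw":-1},{"slide":[0.003,0,0.012],"angular":[0,0,0],"claw":-1},{"slide":[0.003,0,0.017],"angular":[0,0,0],"claw":-1},{"slide":[0.003,0,0.022],"angular":[0,0,0],"claw":-1},{"slide":[0.003,0,0.022],"angular":[0,0,0],"claw":-1}]'; python3 lid.py;python3 go.py
```

```text
time: 19.0
position: [0.5345, 0.0905, 0.0486]
tool_rot: [0.457, -3.108, -0.001]
ft_force: [-3.6, -0.0, 7.7]
grip_width: 0.002
grip_force: 3.7
1528 angle 0.00010902959 at [ 5.8549776 63.86668  ] max Z 159.6383799956633 X [-52.79004843  53.94736843]
clip 24 [-86. -61. -20.   6.  46.  64.]
t 19.05 tip case mm [-23.4   0.3  63.6] F [-3.8 -0.8  6.9] w 0.01 rot(30deg) [ 0.001 -0.001 -0.005]
```

```bash
python3 -m inch '[{"slide":[0,0,0.006],"angular":[0,0,0],"claw":-1},{"slide":[0,0,0.01],"angular":[0,0,0],"claw":-1},{"slide":[0,0,0.01],"angular":[0,0,0],"claw":-1}]'
python3 -m inch '[{"slide":[0,0,-0.03],"angular":[0,0,0],"claw":-1},{"slide":[0,0,-0.1],"angular":[0,0,0],"claw":-1},{"slide":[0.1,0,-0.1],"angular":[0,0,0],"claw":-1},{"slide":[0.21,0,-0.1],"angular":[0,0,0],"claw":-1},{"slide":[0.21,0,-0.08],"angular":[0,0,0],"claw":-1},{"slide":[0.21,0,-0.08],"angular":[0,0,0],"claw":-1}]'|head -4;python3 lid.py;python3 go.py -77 0 66 -77 0 35 -77 0 32 -70 0 32
```

```text
time: 19.35
position: [0.5346, 0.0905, 0.0483]
tool_rot: [0.456, -3.107, -0.003]
ft_force: [-9.1, -1.7, 23.8]
grip_width: 0.004
grip_force: 11.9
time: 19.95
position: [0.4841, 0.0757, 0.0649]
tool_rot: [-0.457, 3.108, 0.001]
ft_force: [0.4, 0.2, -0.6]
1643 angle 0.004251872 at [ 2.9094598 63.824734 ] max Z 176.88688274974996 X [-54.47524528  53.91265494]
clip 31 [-82. -60. -21.  17.  47.  62.]
t 20.0 tip case mm [-75.2   0.6  80.2] F [ 0.4 -0.4 -0.9] w 0.01 rot(30deg) [ 0.     0.002 -0.004]
[-77.0, 0.0, 66.0] slide [ 0.007 -0.002  0.057]
[-77.0, 0.0, 35.0] slide [ 0.007 -0.002  0.181]
[-77.0, 0.0, 32.0] slide [ 0.007 -0.002  0.193]
[-70.0, 0.0, 32.0] slide [-0.021 -0.002  0.193]
```

```bash
python3 -m inch '[{"slide":[0.007,-0.002,0.04],"angular":[0,0,0],"claw":-1},{"slide":[0.007,-0.002,0.065],"angular":[0,0,0],"claw":-1},{"slide":[0.007,-0.002,0.085],"angular":[0,0,0],"claw":-1},{"slide":[0.007,-0.002,0.1],"angular":[0,0,0],"claw":-1},{"slide":[0.007,-0.002,0.115],"angular":[0,0,0],"claw":-1},{"slide":[0.007,-0.002,0.13],"angular":[0,0,0],"claw":-1},{"slide":[0.007,-0.002,0.145],"angular":[0,0,0],"claw":-1},{"slide":[0.007,-0.002,0.16],"angular":[0,0,0],"claw":-1},{"slide":[0.007,-0.002,0.18],"angular":[0,0,0],"claw":-1},{"slide":[0.007,-0.002,0.19],"angular":[0,0,0],"claw":-1}]';python3 lid.py;python3 go.py -70 0 32
```

```text
time: 21.0
position: [0.4824, 0.0744, 0.0171]
tool_rot: [0.457, -3.107, 0.0]
ft_force: [-1.3, -0.5, 0.2]
grip_width: 0.007
grip_force: 0.4
1620 angle 0.00037749083 at [ 2.3528078 63.787064 ] max Z 127.60243397644172 X [-55.2439661   53.57431376]
clip 5 [-70. -60. -11.   0.  55.  64.]
t 21.05 tip case mm [-78.1  -0.   31.9] F [ 0.  -1.2  0.4] w 0.0 rot(30deg) [-0.    -0.002 -0.005]
[-70.0, 0.0, 32.0] slide [-0.032  0.    -0.   ]
```

```bash
python3 -m inch '[{"slide":[-0.008,0,0],"angular":[0,0,0],"claw":-1},{"slide":[-0.016,0,0],"angular":[0,0,0],"claw":-1},{"slide":[-0.02,0,0],"angular":[0,0,0],"claw":-1},{"slide":[-0.024,0,0],"angular":[0,0,0],"claw":-1},{"slide":[-0.024,0,0],"angular":[0,0,0],"claw":-1}]';python3 go.py
```

```text
time: 21.55
position: [0.4878, 0.076, 0.0176]
tool_rot: [0.456, -3.106, -0.0]
ft_force: [-3.5, -0.7, 1.9]
grip_width: 0.004
grip_force: 2.1
t 21.55 tip case mm [-72.3  -0.   32.6] F [-3.5 -0.7  1.9] w 0.0 rot(30deg) [ 0.001 -0.003 -0.005]
```

```bash
python3 -m inch '[{"slide":[-0.006,0,0],"angular":[0,0,0],"claw":-1},{"slide":[-0.01,0,0],"angular":[0,0,0],"claw":-1},{"slide":[-0.01,0,0],"angular":[0,0,0],"claw":-1}]';python3 go.py
```

```text
time: 21.85
position: [0.4877, 0.076, 0.0173]
tool_rot: [0.455, -3.101, -0.0]
ft_force: [-9.8, -3.2, 6.9]
grip_width: 0.01
grip_force: 5.4
t 21.85 tip case mm [-72.3   0.   32.3] F [-9.8 -3.2  6.9] w 0.01 rot(30deg) [ 0.002 -0.013 -0.005]
```

```bash
python3 -m inch '[{"slide":[0.04,0,0],"angular":[0,0,0],"claw":-1},{"slide":[0.15,0,0],"angular":[0,0,0],"claw":-1},{"slide":[0.25,0,-0.05],"angular":[0,0,0],"claw":-1},{"slide":[0.3,0,-0.2],"angular":[0,0,0],"claw":-1},{"slide":[0.3,0,-0.35],"angular":[0,0,0],"claw":-1},{"slide":[0.3,0,-0.45],"angular":[0,0,0],"claw":-1},{"slide":[0.3,0,-0.45],"angular":[0,0,0],"claw":-1}]'|head -4
cat >> wv.py <<'E'
b=(H[...,0]>95)&(H[...,0]<125)&(H[...,1]>100)&(abs(X+65)<40)&(abs(Y)<30)&(Z>10)&(Z<80)
print('clip',b.sum(),[np.round(np.percentile(q[b],[2,50,98]),1) for q in (X,Y,Z)] if b.sum() else '')
for lo in range(20,64,5):
    k=b&(Z>=lo)&(Z<lo+5)
    if k.sum(): print(lo,k.sum(),np.round(np.percentile(X[k],[5,50,95]),1))
cv2.imwrite('pics/wc.png',cv2.resize(im['color'][180:330,220:420,::-1],None,fx=3,fy=3))
E
python3 wv.py; python3 lid.py; python3 go.py
```

```text
time: 22.55
position: [0.4229, 0.0565, 0.1345]
tool_rot: [-0.455, 3.098, 0.006]
ft_force: [0.4, 1.1, -0.6]
blue 27 x [-59.9 -59.3 -57.1] y [0.2 1.  1.8] z [52.  58.8 61.2]
dark 26 x [-59.9 -59.3 -53. ] y [0.2 1.  1.8] z [52.  58.5 61.4]
clip 27 [array([-59.9, -59.3, -57.1]), array([0.2, 1. , 1.8]), array([52. , 58.8, 61.2])]
50 7 [-59.9 -59.4 -59.2]
55 9 [-59.9 -59.6 -59.3]
60 11 [-59.7 -58.  -57.1]
1624 angle 0.0004483499 at [ 1.9158685 63.818966 ] max Z 66.7096644598908 X [-53.01979489  54.0067109 ]
clip 1 [-62. -62. -11. -11.  61.  61.]
t 22.65 tip case mm [-143.1    0.2  145.8] F [-0.2  0.5  0. ] w 0.01 rot(30deg) [ 0.002  0.007 -0.005]
```

```bash
python3 -m inch '[{"slide":[0.1,0,0],"angular":[0,0,0],"claw":1},{"slide":[0.1,0,-0.1],"angular":[0,0,0],"claw":1},{"slide":[0.1,0,-0.1],"angular":[0,0,0],"claw":1},{"slide":[0.1,0,-0.1],"angular":[0,0,0],"claw":1},{"slide":[0.1,0,-0.1],"angular":[0,0,0],"claw":1},{"slide":[0.1,0,-0.1],"angular":[0,0,0],"claw":1}]'|head -4
python3 wv.py
python3 - <<'E'
from h import *
im=ctrl.get_image('top');W=cloud(im);H=cv2.cvtColor(im['color'],cv2.COLOR_RGB2HSV).astype(int)
C=np.array([.557,.097]);a=np.radians(16.86);c,s=np.cos(a),np.sin(a)
X=((W[...,0]-C[0])*c+(W[...,1]-C[1])*s)*1e3;Y=(-(W[...,0]-C[0])*s+(W[...,1]-C[1])*c)*1e3;Z=W[...,2]*1e3
b=(H[...,0]>95)&(H[...,0]<125)&(H[...,1]>100)&(abs(X+65)<40)&(abs(Y)<30)&(Z<80)
print('top clip',b.sum(),[np.round(np.percentile(q[b],[2,50,98]),1) for q in (X,Y,Z)] if b.sum() else '')
E
```

```text
time: 23.25
position: [0.3948, 0.048, 0.1543]
tool_rot: [0.456, -3.107, 0.001]
ft_force: [0.0, -0.7, -0.2]
white 38 x [-58.7 -57.1 -55.6] y [-20.    2.4  24. ] z [57.7 59.4 60.6]
blue 902 x [-61.6 -59.5 -56.9] y [-14.8   1.7  18.7] z [30.1 47.2 61.4]
orange 214 x [-54.6 -53.7 -52.7] y [-45.8 -18.8  47.2] z [38.1 40.8 43.9]
dark 69 x [-59.5 -53.6 -52.9] y [-47.1   3.7  49.3] z [10.  12.4 55.2]
clip 1001 [array([-62.7, -59.5, -56.6]), array([-14.9,   1.7,  18.9]), array([28.4, 46. , 61.4])]
25 50 [-62.8 -62.3 -59.7]
30 210 [-62.8 -60.2 -59. ]
35 107 [-60.2 -59.5 -58.9]
40 111 [-60.3 -59.5 -58.8]
45 121 [-60.1 -59.5 -58.7]
50 118 [-60.1 -59.5 -58.9]
55 151 [-60.1 -59.4 -57.2]
60 133 [-59.9 -58.2 -56.3]
top clip 0
```

View pics/wc.png

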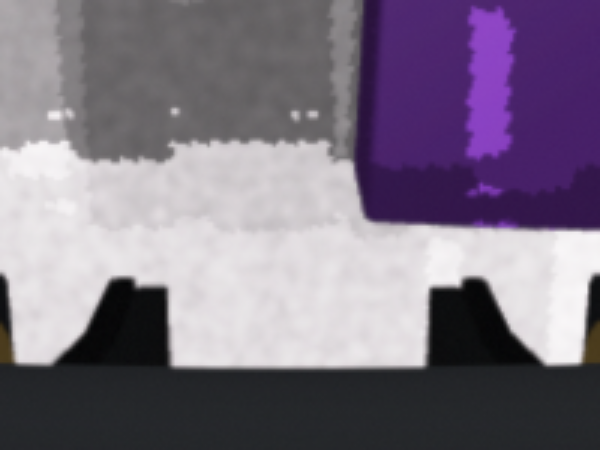

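The crop itself missed the case. The measured cloud settles it: the clip face sits at a constant x of -59.5 mm from z = 30 to 60, so it lies flat. The lid angle is about 0 and the vial is seated.

```bash
python3 -c "
from bench import ctrl
print(ctrl.close_job())"
```

```text
the job is handed in; nothing more can be done
None
```

The vial is seated in the groove, the lid was closed gently and sits flush, and the clip was then pressed flat over its catch. I handed the job in at about 23 s without touching the racks, dish, lamp, bottle or jar.

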